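# Close the sherd scanner's tray and reset it with the two-button pair

### The arm

A 7-joint arm with a two-finger parallel gripper is mounted at the origin on the work surface. World frame = base frame: x ahead of the robot, y to its left, z up, the work surface at z = 0. Lengths are in m, angles in rad, forces in N, time in s.
With the tool pointing down it reaches from about 0.4 to 0.875 m from the base axis. Payload 19.3 kg.
Tool frame: the origin (TCP) lies on the centre line of the jaws, within the pads' length; the fingertips stand 14 mm ahead of it and the grasp point (between the pads) lies 5 mm behind it; y points along the fingers, x is the direction in which the jaws open and shut, and the axes are right-handed (so a half turn about y gives the same grasp; the last joint's range is limited). The gripper opens to 85 mm and grips with 20 to 120 N. Pads are 22 mm wide; open, the fingers measure 114 mm over their backs; the gripper's body (76 mm by 85 mm) begins 54 mm behind the grasp point. The pads swing forward as they close: fully open they stand 13 mm farther back than shut.
Start: joints at [1.217, 0.521, -0.036, 1.599, 0.021, 1.021, -0.113], TCP at [0.175, -0.6, 0.245] pointing down, gripper open.
Joint ranges: [-2.91, 2.91], [-0.3, 2.13], [-1.5, 1.42], [0.17, 2.43], [-1.26, 4.41], [0.16, 1.93], [-2.52, 2.52]. Speed limits (rad/s): [1.89, 1.89, 2.39, 2.39, 3.01, 3.01, 3.01].

### API

Orientations are given as [roll, pitch, yaw] about the fixed x, y, z axes, in that order (R = Rz(yaw) Ry(pitch) Rx(roll)).
In Python, from workcell import monitor, grab_frame, workorder gives the robot as it stands.
- The arm moves only by the tool drive_tool, never from a script. Its argument "steps" is one flat list of numbers, 5 for each row, row after row: the finger opening in mm, from 0 to 85.4, then the shift along the world's x, y, z in mm, then the turn about the world's z in degrees. In form: [fingers, tx, ty, tz, twist, fingers, tx, ty, tz, twist, ...]. A call has exactly 5 rows; each row shifts and turns the commanded pose from where the row before left it; what a row does not reach is not made up. A row lasts 1/12 s, in which the tool goes at most 41.7 mm and 7.16 degrees, less where a joint would pass 70% of its speed; a pose out of reach is approached as far as the arm can. A call is refused whole if a number of a shift passes 41.7 or a number of a turn 7.16, either way. A call with a gripper value outside its range is refused whole. The fingers move at their own pace and stop on an object; "grip_force" is the grip in N (left out, the last holds). Time passes only in rows, so rows that do not move let the fingers close, or fill a call up. It gives the time, the measured TCP pose, the force and the opening at its end, in the units of the state.
- monitor.observe(): the state, without advancing time (a new reading comes with each control period).
- grab_frame(name): name is "side" or "top"; returns a dict with "frame" (480x640x3 uint8, red, green, blue), "vertical_fov" (degrees; the focal length in pixels is half the picture's height over the tangent of half this angle, whatever the lens; pixels are square), "cx", "cy" (the principal point, pixels), "xyz" and "orientation" of the camera in the world. Camera axes: x right, y down, z forward; pixel columns grow to the right and rows downward; lengths in m; the calibration is good to about 2 mm. A picture is of the moment at which its call begins. There is no depth.
- workorder.job_done(): hands the job in, once; it reports no verdict.
The state is a dict: "clock": time; "qpos": joint angles; "qd": joint speeds; "joint_efforts": joint torques, N m; "position": TCP position; "tool_rot": TCP orientation; "force": force on the tool from outside, world axes, zero at the start; "moment": the same for the moment, N m; "grip_width": finger opening in m.
Only numpy, scipy, OpenCV 4.12 (cv2) and the standard library are available. Lean on these libraries where they do the work, as an engineer would, in place of code of your own. Each camera call takes 0.05 s, during which the arm holds its last target. There are 200 camera calls.

### The job

Push the sherd scanner's blue tray fully home with the fingertips. Then press the console's two green buttons together, one fingertip on each, all the way down, hold both down for two seconds, and let go so that both spring back up. Leave the red stop button alone and do not disturb the tape roll, the tub or the brass weight.

Things in the scene. Friction and masses are not known exactly. Their poses are not given: they have to be found in the camera images.
- scanner: white box-shaped hood, 220 (x) x 190 (y) x 148 mm high, fixed to the table, with an opening in its front from which a blue tray slides out. Origin on the work surface under the middle of the tray's front edge as it stands when shut; x points into the hood (the way the tray is pushed shut), y to the left, z up. The hood covers x = 50 to 270 mm, so that even a shut tray stands 50 mm proud of the hood
- tray_front (a point): centre of the blue tray's plain upright front face, which is 130 mm wide and reaches from 8 to 44 mm above the work surface; moves with the tray; axes as the scanner's. A terracotta sherd is fixed on the tray's top, 60 mm and more behind the front face
- tray (a joint): how far the tray is out, m: 0 fully home (against its stop), 0.12 fully out. It slides with about 3 N of friction, some more when fast, and stays where it is left
- console: grey control box, 120 (x) x 150 (y) x 45 mm high, fixed to the table. Origin at the centre of its underside; x towards its far edge (where the green pair is), y to the left along the line through the two green buttons, z up
- reset_left_top (a point): centre of the top face of the left green button, 28 mm diameter, standing 69 mm above the work surface when not pressed; z axis up, other axes as the console's. The two green buttons are 60 mm apart, centre to centre, along the console's y
- reset_right_top (a point): centre of the top face of the right green button, 28 mm diameter, standing 69 mm above the work surface when not pressed; z axis up, other axes as the console's
- reset_left (a joint): how far the left green button is pressed, m: 0 up, 0.008 fully down. A spring lifts it again when let go; it begins to move at 1.5 N and is fully down at 5 N
- reset_right (a joint): the same for the right green button
- stop_top (a point): centre of the top face of the red stop button, 28 mm diameter, standing 67 mm above the work surface when not pressed; z axis up, other axes as the console's. It has a yellow housing and stands 58 mm nearer the console's near edge (-x) than the green pair, half-way between them; not to be pressed
- stop (a joint): how far the red stop button is pressed, m: 0 up, 0.006 fully down
- tape_center (a point): yellow roll of tape lying flat, 100 mm diameter, 76 mm hole, 45 mm high. Loose; origin at its centre, half-way up. Only a bystander
- tub_center (a point): clear lidded tub of sherds with an orange lid, 106 x 81 x 46 mm high. Loose; origin at its centre, half-way up. Only a bystander
- weight_center (a point): brass paperweight with a knob, 52 mm diameter, 52 mm high. Loose; origin at its centre, half-way up. Only a bystander
There are look-alikes about, which are no part of the job. Several things look just like the console: the one meant starts farthest to the robot's right.

How it is judged:
By the outcome, as a careful person would: the job done as asked, in the order asked, and still so for the second after the job is handed in, with the robot touching nothing.
It also fails if it takes over 51 s, if anything falls off the work surface, if the arm or the gripper's body presses on something with over 40 N, if the wrist force passes 120 N, or if a joint passes its speed limit or range.

## Working session

There is one attempt and no reset: what is moved stays moved. The work goes in short steps, Python scripts to look and compute and a tool call to move; the robot and the scene stay as the last step left them, time stands still between calls to the robot, and variables do not carry over. Pictures are saved under pics/ and viewed, about 8 in all and at most 12, crops included, and the job is handed in when it is done.

Besides the shell and the picture viewer there is one more tool, called as name(argument=value, ...), one argument or row to a line, values as JSON. drive_tool: Moves the arm, as the interface text tells. Its arguments: {"type":"object","properties":{"steps":{"type":"array"},"grip_force":{"type":"number"}},"required":["steps"]}

```bash
mkdir -p pics; cat > h.py <<'E'
import numpy as np, cv2
from workcell import monitor, grab_frame, workorder
def snap(name,fn):
    g=grab_frame(name); cv2.imwrite('pics/'+fn,g['frame'][:,:,::-1]); np.save('pics/'+name+'.npy',{k:v for k,v in g.items()},allow_pickle=True); return g
E
python3 - <<'E'
from h import *
for n in('top','side'):
    g=snap(n,n+'1.png'); print({k:v for k,v in g.items() if k!='frame'})
print(monitor.observe())
E
```

```text
{'vertical_fov': 56.89496619899172, 'cx': 317.31110169789827, 'cy': 242.67952966773453, 'xyz': array([0.40408736, 0.02115076, 1.14174355]), 'orientation': array([-3.02900673,  0.00444255, -1.59015742])}
{'vertical_fov': 56.34396509662307, 'cx': 311.01618542931016, 'cy': 241.46448139956806, 'xyz': array([0.21417138, 1.080208  , 0.81360485]), 'orientation': array([-2.15227288,  0.00950465, -2.84820969])}
{'clock': 0.1, 'qpos': array([ 1.21680234,  0.52194563, -0.03632934,  1.59992074,  0.02119965,
        1.02107553, -0.11282488]), 'qd': array([ 0.00102253, -0.00093389, -0.00104151,  0.00013799, -0.00179054,
        0.00054215,  0.00169879]), 'joint_efforts': array([ 5.12458166e-03, -9.28478551e+01,  1.98447816e+00, -3.70523000e+01,
        1.81335822e-02,  5.40688459e-03, -5.29047372e-05]), 'position': array([ 0.17489711, -0.59975329,  0.24479956]), 'tool_rot': array([-1.57086069e+00,  9.62192538e-04, -1.28703731e+00]), 'force': array([ 0.0597538 , -0.19507911, -0.33978824]), 'moment': array([ 0.02720098, -0.02897468,  0.02284775]), 'grip_width': 0.08537458269960763}
```

View pics/top1.png

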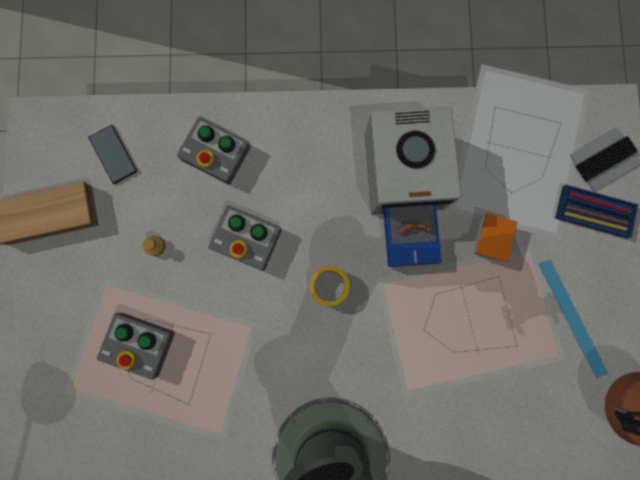

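View pics/side1.png

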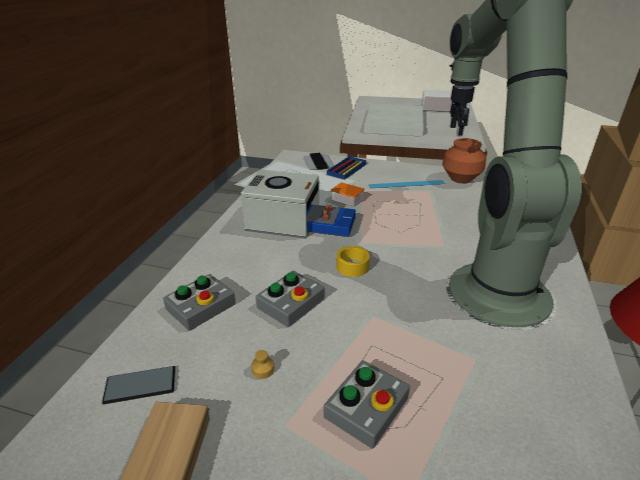

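Top view: there are three console look-alikes, centred near (213,148), (245,237) and (136,345). Image right is the robot's right (-y), so (245,237) fits "farthest right". The tray front is near (414,264), tape (329,286), tub (497,237) and weight (153,246). I'll confirm with world coordinates and one enlarged crop.

```bash
cat >> h.py <<'E'
from scipy.spatial.transform import Rotation as Ro
def ray(g,u,v):
    f=240/np.tan(np.radians(g['vertical_fov'])/2)
    d=Ro.from_euler('xyz',g['orientation']).apply([(u-g['cx'])/f,(v-g['cy'])/f,1]); return d
def onz(g,u,v,z):
    d=ray(g,u,v); return g['xyz']+d*(z-g['xyz'][2])/d[2]
def proj(g,p):
    f=240/np.tan(np.radians(g['vertical_fov'])/2)
    c=Ro.from_euler('xyz',g['orientation']).inv().apply(np.asarray(p)-g['xyz']); return c[0]/c[2]*f+g['cx'],c[1]/c[2]*f+g['cy']
def load(n): return np.load('pics/%s.npy'%n,allow_pickle=True).item()
E
python3 - <<'E'
from h import *
g=load('top')
for uv in[(213,148),(245,237),(136,345)]: print(onz(g,*uv,.045))
im=g['frame'][:,:,::-1]
a=cv2.resize(im[195:285,200:290],None,fx=6,fy=6,interpolation=cv2.INTER_CUBIC)
b=cv2.resize(im[195:285,370:460+0],None,fx=6,fy=6,interpolation=cv2.INTER_CUBIC)
cv2.imwrite('pics/c1.png',cv2.resize(np.hstack([a,b]),(800,400)))
# green/red centroids on HSV
h=cv2.cvtColor(im,cv2.COLOR_BGR2HSV)
m=cv2.inRange(h,(50,90,25),(90,255,255)); n,l,s,c=cv2.connectedComponentsWithStats(m)
for i in range(1,n):
    if s[i,4]>60: print('green',c[i],s[i],onz(g,*c[i],.067))
E
```

```text
[0.77695612 0.28547728 0.045     ]
[0.54601775 0.20387221 0.045     ]
[0.28649009 0.46942463 0.045     ]
green [204.71428571 131.86554622] [199 126  12  13 119] [0.81178455 0.30133461 0.067     ]
green [225.424 142.48 ] [219 137  13  12 125] [0.78310913 0.24908952 0.067     ]
green [235.37007874 222.        ] [229 216  14  13 127] [0.58078617 0.22383886 0.067     ]
green [257.84090909 231.1969697 ] [252 225  14  13 132] [0.55687619 0.16871218 0.067     ]
green [121.60583942 332.76642336] [115 326  14  14 137] [0.31821004 0.49567526 0.067     ]
green [144.81617647 341.03676471] [139 335  13  14 136] [0.29773185 0.43961209 0.067     ]
```

View pics/c1.png

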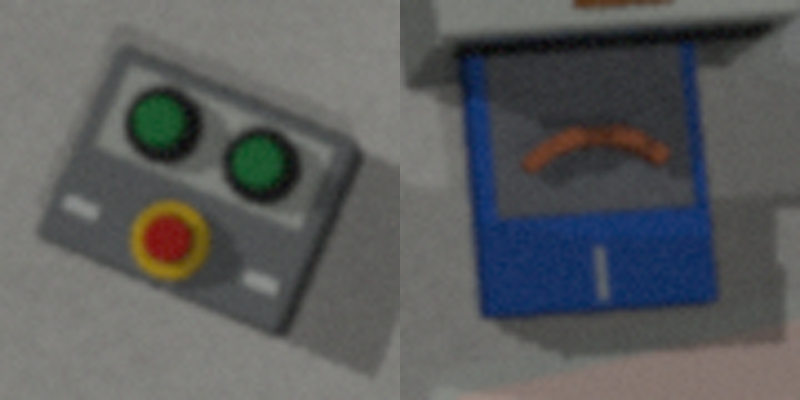

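```bash
python3 - <<'E'
from h import *
g=load('top')
L=onz(g,388.7,266.3,.044);R=onz(g,441.3,262.5,.044)
y=(L-R)[:2];print(L,R,np.linalg.norm(y)); yaw=np.arctan2(-y[0],y[1]);print('scanner yaw',np.degrees(yaw))
# hood front top edge: from full picture bottom corners of hood top
for uv in[(370,205),(460,200)]: print('hood front top',onz(g,*uv,.148))
for n,uv,z in[('tape',(329,286),.045),('tub',(497,237),.046),('weight',(153,246),.052)]: print(n,onz(g,*uv,z))
im=g['frame'][:,:,::-1]
h=cv2.cvtColor(im,cv2.COLOR_BGR2HSV); m=cv2.inRange(h,(105,120,40),(130,255,255)); m[:,:370]=0; m[:,460:]=0
n,l,s,c=cv2.connectedComponentsWithStats(m); i=1+np.argmax(s[1:,4]); p=cv2.findContours((l==i).astype('u1'),0,2)[0][0]
print(s[i], cv2.approxPolyDP(p,3,True)[:,0].tolist())
E
```

```text
[ 0.46589036 -0.15204138  0.044     ] [ 0.47274939 -0.28262998  0.044     ] 0.13076860646550906
scanner yaw 3.0066398578247484
hood front top [ 0.60049993 -0.09829972  0.148     ]
hood front top [ 0.60792297 -0.30364832  0.148     ]
tape [ 0.42018724 -0.00309511  0.045     ]
tub [ 0.53338791 -0.42370669  0.046     ]
weight [0.52717823 0.43079756 0.052     ]
[ 384  204   57   62 1403] [[435, 204], [437, 239], [433, 242], [392, 244], [388, 207], [384, 208], [389, 265], [440, 261]]
```

drive_tool(
  steps=[50,17,25,0,-1,50,17,25,0,-1,50,17,25,0,-1,50,17,25,0,-1,50,17,25,0,-1],
)

```text
clock: 0.52
position: [0.2604, -0.4736, 0.2451]
tool_rot: [-1.571, 0.0, -1.375]
force: [1.1, -0.0, -0.7]
grip_width: 0.05
```

drive_tool(
  steps=[50,17,25,0,-1,50,17,25,0,-1,50,17,25,0,-1,50,17,25,0,-1,50,17,25,0,-1],
)

```text
clock: 0.93
position: [0.3454, -0.3486, 0.2452]
tool_rot: [-1.571, 0.0, -1.462]
force: [1.0, -0.4, 0.9]
grip_width: 0.0498
```

drive_tool(
  steps=[50,16,26,-20,-1,50,16,26,-20,-1,50,16,26,-20,-1,50,16,26,-20,-0.3,50,16,26,-20,0],
)

```text
clock: 1.35
position: [0.4254, -0.2186, 0.1444]
tool_rot: [-1.571, 0.0, -1.52]
force: [1.9, -1.1, 0.1]
grip_width: 0.0501
```

drive_tool(
  steps=[50,0,0,-25,0,50,0,0,-25,0,50,0,0,-25,0,50,0,0,-23,0,50,0,0,0,0],
)

```text
clock: 1.77
position: [0.4232, -0.219, 0.0439]
tool_rot: [-1.576, 0.002, -1.519]
force: [-0.5, -0.4, -1.1]
grip_width: 0.0499
```

```bash
python3 - <<'E'
from h import *
g=snap('side','s2.png'); t=snap('top','t2.png'); print(monitor.observe()['position'])
a=cv2.resize(g['frame'][150:270,270:390,::-1],(480,480),interpolation=cv2.INTER_CUBIC)
b=cv2.resize(t['frame'][200:320,350:470,::-1],(320,320),interpolation=cv2.INTER_CUBIC)
b=np.vstack([b,np.zeros((160,320,3),'u1')])
cv2.imwrite('pics/c2.png',np.hstack([a,b]))
E
```

```text
[ 0.42457889 -0.21978578  0.04724458]
```

View pics/c2.png

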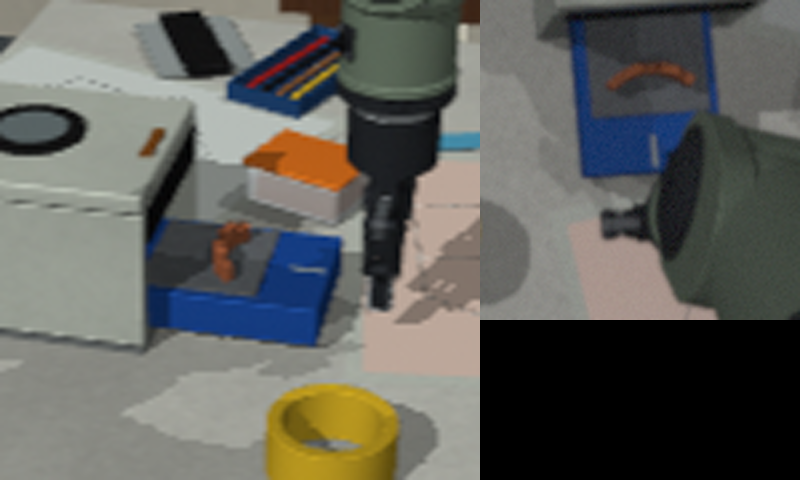

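drive_tool(
  steps=[50,0,0,-7,0,50,8,0.4,-6,0,50,8,0.4,0,0,50,8,0.4,0,0,50,10,0.5,0,0],
)

```text
clock: 2.28
position: [0.46, -0.2183, 0.0347]
tool_rot: [-1.571, -0.0, -1.519]
force: [-3.7, 0.4, -0.7]
grip_width: 0.0497
```

drive_tool(
  steps=[50,10,0.5,0,0,50,10,0.5,0,0,50,10,0.5,0,0,50,10,0.5,0,0,50,10,0.5,0,0],
)

```text
clock: 2.7
position: [0.5099, -0.2158, 0.0343]
tool_rot: [-1.571, -0.0, -1.519]
force: [-3.5, -2.0, 2.5]
grip_width: 0.05
```

Contact made as expected. I'll push on more slowly now.

drive_tool(
  steps=[50,5,0.3,0,0,50,5,0.3,0,0,50,4,0.2,0,0,50,4,0.2,0,0,50,4,0.2,0,0],
)

```text
clock: 3.12
position: [0.5311, -0.2146, 0.0342]
tool_rot: [-1.571, 0.0, -1.519]
force: [-3.3, -0.3, 1.4]
grip_width: 0.0502
```

drive_tool(
  steps=[50,2,0.1,0,0,50,2,0.1,0,0,50,2,0.1,0,0,50,2,0.1,0,0,50,0,0,0,0],
)

```text
clock: 3.53
position: [0.5394, -0.2141, 0.0343]
tool_rot: [-1.57, 0.0, -1.519]
force: [-1.0, -0.6, -0.4]
grip_width: 0.0503
```

drive_tool(
  steps=[50,1.5,0.1,0,0,50,1.5,0.1,0,0,50,1.5,0.1,0,0,50,1.5,0,0,0,50,0,0,0,0],
)

```text
clock: 3.95
position: [0.5454, -0.2138, 0.0343]
tool_rot: [-1.57, 0.0, -1.519]
force: [-0.9, -0.1, -0.3]
grip_width: 0.0502
```

```bash
python3 -c "
from h import *
o=monitor.observe();print(o['position'],o['force'],o['moment'])"
```

```text
[ 0.54539543 -0.21381878  0.03430286] [-0.92958986 -0.12181215 -0.25618596] [-0.06669815  0.13056     0.00060599]
```

drive_tool(
  steps=[50,1.5,0.1,0,0,50,1.5,0.1,0,0,50,1.5,0.1,0,0,50,1.5,0.1,0,0,50,1.5,0.1,0,0],
)

```text
clock: 4.37
position: [0.5486, -0.2138, 0.034]
tool_rot: [-1.579, 0.001, -1.521]
force: [-35.4, 1.6, 28.1]
grip_width: 0.0496
```

The force rose sharply to 35 N at the stop. Next I back off, lift and check.

drive_tool(
  steps=[50,-6,-0.3,0,0,50,-12,-0.6,0,0,50,-20,-1,0,0,50,-25,-1,20,0,50,-20,0,35,0],
)

```text
clock: 4.78
position: [0.467, -0.2156, 0.0873]
tool_rot: [-1.575, 0.002, -1.519]
force: [0.6, -0.3, 1.1]
grip_width: 0.0497
```

drive_tool(
  steps=[50,0,20,30,-3,50,0,35,30,-3,50,0,40,20,-3,50,0,40,10,-3,50,0,40,0,-3],
)

```text
clock: 5.2
position: [0.4708, -0.0457, 0.1777]
tool_rot: [-1.566, 0.001, -1.784]
force: [1.5, -0.2, -0.5]
grip_width: 0.05
```

```bash
python3 - <<'E'
from h import *
g=snap('top','t3.png'); print(monitor.observe()['position'])
im=g['frame'][:,:,::-1]
h=cv2.cvtColor(im,cv2.COLOR_BGR2HSV); m=cv2.inRange(h,(105,120,40),(130,255,255)); m[:,:370]=0; m[:,460:]=0
n,l,s,c=cv2.connectedComponentsWithStats(m); i=1+np.argmax(s[1:,4]); print(s[i])
print(onz(g,414,s[i][1]+s[i][3]-3,.044))
a=cv2.resize(im[180:330,270:470],(800,600),interpolation=cv2.INTER_CUBIC); cv2.imwrite('pics/c3.png',a)
E
```

```text
[ 0.4707208  -0.03711952  0.1765829 ]
[400 204  37  26 704]
[ 0.56293448 -0.21895258  0.044     ]
```

View pics/c3.png

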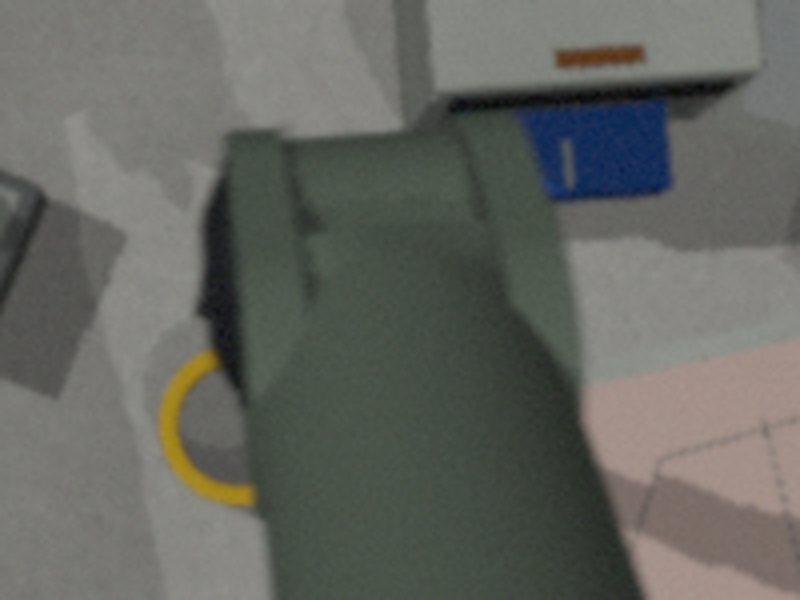

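Tray front is at x≈0.56 and it stands about 50 mm proud of the hood, i.e. shut; the tape hasn't moved. Now to the console.

drive_tool(
  steps=[50,12,29,0,-1.4,50,12,29,0,-1.4,50,12,29,0,-1.4,50,12,29,0,-1.4,50,12,29,0,-1.4],
)

```text
clock: 5.67
position: [0.5303, 0.0994, 0.1752]
tool_rot: [-1.57, 0.001, -1.903]
force: [0.4, 0.4, 0.7]
grip_width: 0.0502
```

drive_tool(
  steps=[50,12,29,-20,-1.4,50,13,29,-20,-1.4,50,13,30,-20,-1.5,50,0,0,-12,0,50,0,0,0,0],
)

```text
clock: 6.08
position: [0.5665, 0.1873, 0.1002]
tool_rot: [-1.573, -0.002, -1.975]
force: [-0.5, -1.2, -0.5]
grip_width: 0.05
```

```bash
python3 - <<'E'
from h import *
o=monitor.observe(); print(o['position'],o['tool_rot'])
s=snap('side','s4.png'); t=snap('top','t4.png')
a=cv2.resize(s['frame'][230:330,240:340,::-1],(400,400),interpolation=cv2.INTER_CUBIC)
b=cv2.resize(t['frame'][190:290,195:295,::-1],(400,400),interpolation=cv2.INTER_CUBIC)
cv2.imwrite('pics/c4.png',np.hstack([a,b]))
E
```

```text
[0.56649114 0.18726806 0.10015515] [-1.57341271e+00 -1.66230363e-03 -1.97480096e+00]
```

View pics/c4.png

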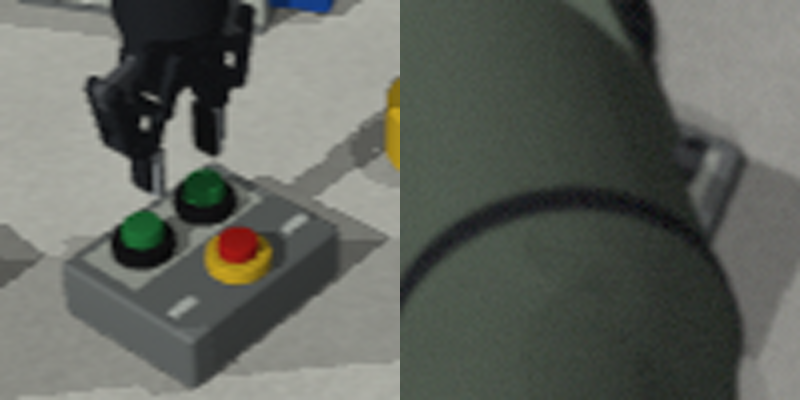

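```bash
python3 - <<'E'
from h import *
s=load('side')
for p in [(.5808,.2238,.069),(.5569,.1687,.069)]: u=proj(s,p); print('button pred crop',(u[0]-240)*4,(u[1]-230)*4)
for q in[(141,218),(205,176)]: print(onz(s,240+q[0]/4,230+q[1]/4,.069))
o=monitor.observe(); P=o['position'];print(P,o['tool_rot'],o['force']); R=Ro.from_euler('xyz',o['tool_rot'])
for sg in(-1,1):
  for ahead in(.005,.014):
    u=proj(s,P+R.apply([sg*.032,ahead,0])); print('tip',sg,ahead,(u[0]-240)*4,(u[1]-230)*4)
E
```

```text
button pred crop 138.30164399668433 219.31916855860777
button pred crop 199.8131925215073 176.5061449313937
[0.57957551 0.222006   0.069     ]
[0.55368546 0.16718379 0.069     ]
[0.56749011 0.18503556 0.10300834] [-1.57095183e+00 -5.63665176e-04 -1.97797512e+00] [ 0.06012217 -0.36215539  0.4121066 ]
tip -1 0.005 141.88966082577463 176.20502714893496
tip -1 0.014 142.62235931726673 187.08460725331247
tip 1 0.005 207.4972900250973 131.6785231263798
tip 1 0.014 207.93966373796593 142.37612166583017
```

drive_tool(
  steps=[50,0,5,0,0,50,0,5.5,0,0,50,0,0,-7,0,50,0,0,-7,0,50,0,0,0,0],
)

```text
clock: 6.6
position: [0.5669, 0.1957, 0.0878]
tool_rot: [-1.572, -0.001, -1.978]
force: [0.5, 0.2, -0.2]
grip_width: 0.0496
```

drive_tool(
  steps=[50,0,0,-2,0,50,0,0,-2,0,50,0,0,-2,0,50,0,0,0,0,50,0,0,0,0],
)

```text
clock: 7.02
position: [0.5675, 0.196, 0.083]
tool_rot: [-1.571, -0.0, -1.978]
force: [-1.0, 0.4, 0.1]
grip_width: 0.0502
```

drive_tool(
  steps=[50,0,0,-2,0,50,0,0,-2,0,50,0,0,-1,0,50,0,0,0,0,50,0,0,0,0],
)

```text
clock: 7.43
position: [0.5677, 0.1961, 0.0782]
tool_rot: [-1.571, 0.0, -1.978]
force: [-0.1, -0.6, 4.7]
grip_width: 0.0497
```

drive_tool(
  steps=[50,0,0,-1,0,50,0,0,-1,0,50,0,0,-1,0,50,0,0,0,0,50,0,0,0,0],
)

```text
clock: 7.85
position: [0.5676, 0.1962, 0.0752]
tool_rot: [-1.571, 0.0, -1.978]
force: [-0.1, -0.1, 7.6]
grip_width: 0.0501
```

drive_tool(
  steps=[50,0,0,-1,0,50,0,0,-1,0,50,0,0,-1,0,50,0,0,-1,0,50,0,0,-1,0],
)

```text
clock: 8.27
position: [0.5678, 0.1962, 0.0716]
tool_rot: [-1.57, 0.001, -1.978]
force: [-12.5, -4.9, 49.9]
grip_width: 0.0502
```

```bash
python3 - <<'E'
from h import *
o=monitor.observe(); print(o['position'],o['force'],o['moment'])
s=snap('side','s5.png')
o=monitor.observe(); print(o['position'],o['force'],o['moment'])
cv2.imwrite('pics/c5.png',cv2.resize(s['frame'][230:330,240:340,::-1],(500,500),interpolation=cv2.INTER_CUBIC))
E
```

```text
[0.56784115 0.1962307  0.07155195] [-12.47268517  -4.91862319  49.94140631] [-0.9480789   2.89978843  0.01905661]
[0.56780232 0.19625544 0.07171981] [-10.39586938  -3.37084502  38.09930728] [-0.80524133  2.29284266 -0.00647383]
```

View pics/c5.png

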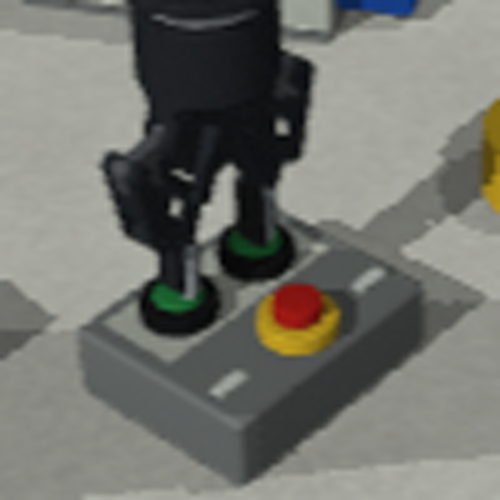

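Both green buttons are down, the load is balanced between the two fingertips, and the red button is untouched. Now hold.

drive_tool(
  steps=[50,0,0,0,0,50,0,0,0,0,50,0,0,0,0,50,0,0,0,0,50,0,0,0,0],
)

```text
clock: 8.73
position: [0.5678, 0.1962, 0.0717]
tool_rot: [-1.57, 0.001, -1.978]
force: [-9.6, -3.0, 35.1]
grip_width: 0.0503
```

drive_tool(
  steps=[50,0,0,0,0,50,0,0,0,0,50,0,0,0,0,50,0,0,0,0,50,0,0,0,0],
)

```text
clock: 9.15
position: [0.5678, 0.1962, 0.0717]
tool_rot: [-1.57, 0.001, -1.978]
force: [-8.6, -2.7, 34.0]
grip_width: 0.0499
```

drive_tool(
  steps=[50,0,0,0,0,50,0,0,0,0,50,0,0,0,0,50,0,0,0,0,50,0,0,0,0],
)

```text
clock: 9.57
position: [0.5678, 0.1962, 0.0717]
tool_rot: [-1.57, 0.001, -1.978]
force: [-8.7, -2.1, 34.7]
grip_width: 0.0501
```

drive_tool(
  steps=[50,0,0,0,0,50,0,0,0,0,50,0,0,0,0,50,0,0,0,0,50,0,0,0,0],
)

```text
clock: 9.98
position: [0.5678, 0.1963, 0.0717]
tool_rot: [-1.57, 0.001, -1.978]
force: [-8.7, -3.0, 36.1]
grip_width: 0.0501
```

drive_tool(
  steps=[50,0,0,0,0,50,0,0,0,0,50,0,0,0,0,50,0,0,0,0,50,0,0,0,0],
)

```text
clock: 10.4
position: [0.5677, 0.1962, 0.0717]
tool_rot: [-1.57, 0.001, -1.978]
force: [-9.4, -3.6, 34.2]
grip_width: 0.0502
```

drive_tool(
  steps=[50,0,0,0,0,50,0,0,0,0,50,0,0,0,0,50,0,0,0,0,50,0,0,0,0],
)

```text
clock: 10.82
position: [0.5678, 0.1962, 0.0718]
tool_rot: [-1.57, 0.001, -1.978]
force: [-9.3, -4.4, 35.8]
grip_width: 0.0501
```

drive_tool(
  steps=[50,0,0,2,0,50,0,0,4,0,50,0,0,8,0,50,0,0,20,0,50,0,0,25,0],
)

```text
clock: 11.23
position: [0.5664, 0.1957, 0.1285]
tool_rot: [-1.573, -0.002, -1.978]
force: [0.6, -0.5, 0.3]
grip_width: 0.0497
```

drive_tool(
  steps=[50,0,0,30,0,50,0,0,30,0,50,0,0,20,0,50,0,0,0,0,50,0,0,0,0],
)

```text
clock: 11.65
position: [0.5677, 0.1962, 0.2101]
tool_rot: [-1.57, 0.001, -1.978]
force: [-1.1, -1.1, -0.8]
grip_width: 0.0498
```

```bash
python3 - <<'E'
from h import *
s=snap('side','s6.png')
o=monitor.observe(); print(o['position'],o['force'],o['moment'])
cv2.imwrite('pics/c6.png',cv2.resize(s['frame'][150:400,200:450,::-1],(600,600),interpolation=cv2.INTER_CUBIC))
E
```

```text
[0.56720838 0.19604553 0.20894415] [ 0.76107743  0.04529753 -1.24859746] [ 0.0173949  -0.01674036 -0.01932654]
```

View pics/c6.png

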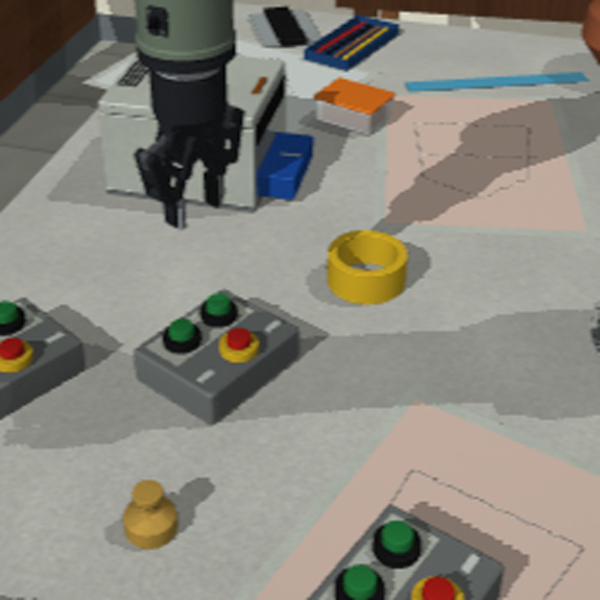

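Both green buttons are up again. The tray is shut, and the tape, tub and weight are in place.

```bash
python3 -c "
from h import *
print(workorder.job_done())"
```

```text
the job is handed in; nothing more can be done
None
```

The job is done and handed in at about 11.7 s of the 51 s limit; the hand-in gives no verdict.

- **Tray:** I pushed the blue tray in with both fingertips until it hit its stop, where the force jumped to 35 N. After backing off, its front face was at x ≈ 0.56 m. It stood about 50 mm proud of the hood, as a shut tray should.
- **Green buttons:** I used the console farthest to the robot's right, one fingertip on each green button. I pressed both to the hard stop and held them for about 2.5 s at about 35 N in total, with the load balanced between the fingertips. That peaked briefly at about 50 N on the fingertips as they bottomed out.
- **Final check:** After release, the last side view shows both green buttons up and the red stop button untouched. The tape, tub and weight look undisturbed, and the arm is clear of everything. I judged these by eye in the picture rather than measuring them again.

No check failed or disagreed beyond a few millimetres: camera and touch differed by about 4 mm on the tray front, and the two cameras by up to 4 mm on the buttons.

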